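Find the unlatched deck plate and push it open

ROBOT

A 6-joint arm with a two-finger parallel gripper is mounted at the origin on a cart in front of the work surface, level with it; the furniture and walls round the work are solid. World frame = base frame: x ahead of the robot, y to its left, z up, the work surface at z = 0. Lengths are in m, angles in rad, forces in N, time in s.
With the tool pointing down it reaches from about 0.225 to 0.875 m from the base axis. Payload 3.4 kg.
Tool frame: the origin (TCP) lies at the very end of the fingers, on their centre line; the grasp point (between the pads) lies r.pinch_z behind it (r.pinch_z is the distance from the TCP to the grasp point, in m); z points along the fingers, y is the direction in which the jaws open and shut (so a half turn about z gives the same grasp; the last joint's range is limited). The gripper opens to 85 mm and grips with 20 to 120 N. Pads are 22 mm wide; open, the fingers measure 114 mm over their backs; the gripper's body (76 mm by 85 mm) begins 54 mm behind the grasp point. The pads swing forward as they close: fully open they stand 13 mm farther back than shut.
Start: joints at [1.193, 0.276, 1.505, -0, 1.361, -0.121], TCP at [0.146, 0.556, 0.231] pointing down, gripper open.
Joint ranges: [-2.89, 2.89], [-0.75, 2.08], [0.22, 2.7], [-1.18, 4.32], [0.11, 2.71], [-2.7, 2.7]. Speed limits (rad/s): [2.57, 2.57, 3.14, 3.14, 3.14, 3.14].

INTERFACE

Orientations are given as a rotation vector (axis times angle).
In Python, from rig import r, eyes gives the robot as it stands.
- The arm moves only by the tool move_arm, never from a script. Its argument "motion" is one flat list of numbers, 5 for each row, row after row: the shift along the tool's x, y, z in mm, then the turn about the tool's z in rad, then the opening, from 0 (shut) to 1 (fully open). A call has exactly 5 rows; each row shifts and turns the pose as measured when the row begins, along the tool's axes as they then stand; what a row does not reach is not made up. A row lasts 1/8 s, in which the tool goes at most 62.5 mm and 10.7 degrees, less where a joint would pass 70% of its speed; a pose out of reach is approached as far as the arm can. A call is refused whole if a number of a shift passes 62.5 or a number of a turn 0.188, either way. A call with a gripper value outside its range is refused whole. The fingers move at their own pace and stop on an object; "newtons" is the grip in N (left out, the last holds). Time passes only in rows, so rows that do not move let the fingers close, or fill a call up. It gives the time, the measured TCP pose, the force and the opening at its end, in the units of the state.
- r.read_state(): the state, without advancing time (a new reading comes with each control period).
- eyes.capture(name): name is "scene" or "top"; returns a dict with "color" (480x640x3 uint8, red, green, blue), "range_z" (480x640 float32, m along the optical axis (not along the pixel's ray), 0 where there is no reading), "intrinsics" (3x3 intrinsics, pixels), "xyz" and "rotation" of the camera in the world. Camera axes: x right, y down, z forward; pixel columns grow to the right and rows downward; lengths in m; the calibration is good to about 2 mm. A picture is of the moment at which its call begins.
- r.finish_job(): hands the job in, once; it reports no verdict.
The state is a dict: "time": time; "qpos": joint angles; "dq": joint speeds; "tau": joint torques, N m; "ee_pos": TCP position; "orientation": TCP orientation; "contact_force": force on the tool from outside, world axes, zero at the start; "wrist_torque": the same for the moment, N m; "finger_gap": opening from 0.0 (shut) to 1.0 (fully open).
Only numpy, scipy, OpenCV 4.12 (cv2) and the standard library are available. Lean on these libraries where they do the work, as an engineer would, in place of code of your own. Each camera call takes 0.05 s, during which the arm holds its last target. There are 200 camera calls.

TASK

One of the four identical plates in the top of the white service deck is unlatched: press gently with a fingertip on the ribbed near end of each in turn until you find the one that rocks, then push that plate's ribbed end down until the plate stands fully open, and leave it so. Do not force the latched plates, and do not grasp, lift or push aside the things lying on and around the deck.

Things in the scene. Friction and masses are not known exactly. Their poses are not given: they have to be found in the camera images.
- service_deck: Fixed white steel box, 226 x 410 mm, top 75 mm above the worktop. Origin at worktop level under the middle of the row of plates; x to the deck's back, y left along the row. The top spans x -92..134 mm. Four identical bare steel plates (100 mm in x, 82 in y, 5 thick) lie flush in it, centred at x 0, y 145.5, 48.5, -48.5, -145.5. Three are latched from below; which one is not cannot be seen.
- plate_1_press (a point): Centre of the ribbed area (four dark rubber strips over 21 x 44 mm) of the leftmost (+y end) plate, on its top face: 35 mm from the pivot towards the robot, 15 mm from the near edge, 75 mm above the worktop while shut. x as the deck's x, y along the row, z out of the plate; turns with the plate. Below is an empty bay; the edge of a fully open plate is 27 mm above the worktop.
- plate_1 (a joint): Tilt (rad) of the leftmost (+y end) plate about a pin along y through its middle, 72.5 mm above the worktop: 0 shut, grows as the ribbed near end goes down and the far end rises, stop at 1.05 (fully open). A latched plate gives springily, 1 mm at 5 N and 3 mm at 25 N on the ribs; the unlatched one yields at about 2 N on its ribs and stays where it is left. The far end cannot be pressed down.
- plate_2_press (a point): Centre of the ribbed area (four dark rubber strips over 21 x 44 mm) of the second from the left plate, on its top face: 35 mm from the pivot towards the robot, 15 mm from the near edge, 75 mm above the worktop while shut. x as the deck's x, y along the row, z out of the plate; turns with the plate. Below is an empty bay; the edge of a fully open plate is 27 mm above the worktop.
- plate_2 (a joint): Tilt (rad) of the second from the left plate about a pin along y through its middle, 72.5 mm above the worktop: 0 shut, grows as the ribbed near end goes down and the far end rises, stop at 1.05 (fully open). A latched plate gives springily, 1 mm at 5 N and 3 mm at 25 N on the ribs; the unlatched one yields at about 2 N on its ribs and stays where it is left. The far end cannot be pressed down.
- plate_3_press (a point): Centre of the ribbed area (four dark rubber strips over 21 x 44 mm) of the third from the left plate, on its top face: 35 mm from the pivot towards the robot, 15 mm from the near edge, 75 mm above the worktop while shut. x as the deck's x, y along the row, z out of the plate; turns with the plate. Below is an empty bay; the edge of a fully open plate is 27 mm above the worktop.
- plate_3 (a joint): Tilt (rad) of the third from the left plate about a pin along y through its middle, 72.5 mm above the worktop: 0 shut, grows as the ribbed near end goes down and the far end rises, stop at 1.05 (fully open). A latched plate gives springily, 1 mm at 5 N and 3 mm at 25 N on the ribs; the unlatched one yields at about 2 N on its ribs and stays where it is left. The far end cannot be pressed down.
- plate_4_press (a point): Centre of the ribbed area (four dark rubber strips over 21 x 44 mm) of the rightmost (-y end) plate, on its top face: 35 mm from the pivot towards the robot, 15 mm from the near edge, 75 mm above the worktop while shut. x as the deck's x, y along the row, z out of the plate; turns with the plate. Below is an empty bay; the edge of a fully open plate is 27 mm above the worktop.
- plate_4 (a joint): Tilt (rad) of the rightmost (-y end) plate about a pin along y through its middle, 72.5 mm above the worktop: 0 shut, grows as the ribbed near end goes down and the far end rises, stop at 1.05 (fully open). A latched plate gives springily, 1 mm at 5 N and 3 mm at 25 N on the ribs; the unlatched one yields at about 2 N on its ribs and stays where it is left. The far end cannot be pressed down.
- label_roll: Loose white roll of labels, 58 mm across, 24 mm high, flat on the deck's back ledge. Origin: centre of its underside. To be left alone.
- bench_timer: Loose white count-down timer, 64 x 64 x 22 mm, on the deck's back ledge. Origin: centre of its underside. To be left alone.
- forceps: Loose steel forceps, 14 x 128 x 8 mm, along the deck's narrow front ledge, its centre line 38 mm nearer the robot than the middle of the ribs. Origin: centre of its underside. To be left alone.
- marker_black: Loose marker pen, 14 x 134 x 15 mm, on the worktop right of the deck. Origin: centre of its underside. To be left alone.

How it is judged:
At the end, for the whole second after the job is handed in: The unlatched plate stands open by at least 0.85 rad (its stop is at 1.05) and at rest, the three others are shut (under 0.06 rad), and label roll, timer, forceps and marker are within 20 mm of where they lay (((value of joint plate_1 between 0.85 and 1.2 rad and velocity of joint plate_1 between -0.05 and 0.05 rad/s and value of joint each of plate_2, plate_3, plate_4 below 0.06 rad) or (value of joint plate_2 between 0.85 and 1.2 rad and velocity of joint plate_2 between -0.05 and 0.05 rad/s and value of joint each of plate_1, plate_3, plate_4 below 0.06 rad) or (value of joint plate_3 between 0.85 and 1.2 rad and velocity of joint plate_3 between -0.05 and 0.05 rad/s and value of joint each of plate_1, plate_2, plate_4 below 0.06 rad) or (value of joint plate_4 between 0.85 and 1.2 rad and velocity of joint plate_4 between -0.05 and 0.05 rad/s and value of joint each of plate_1, plate_2, plate_3 below 0.06 rad)) and distance of each of label_roll, bench_timer, forceps, marker_black from where it was at the start of the episode below 0.02 m); the robot touches nothing.
It fails at once if the label roll is pushed, lifted or carried (more than 20 mm) (distance of label_roll from where it was at the start of the episode above 0.02 m).
It fails at once if the bench timer is pushed, lifted or carried (more than 20 mm) (distance of bench_timer from where it was at the start of the episode above 0.02 m).
It fails at once if the forceps is pushed, lifted or carried (more than 20 mm) (distance of forceps from where it was at the start of the episode above 0.02 m).
It fails at once if the marker black is pushed, lifted or carried (more than 20 mm) (distance of marker_black from where it was at the start of the episode above 0.02 m).
It fails at once if the deck or a plate is pressed with more than 40 N (contact force between any of the fingers, the arm and service_deck above 40 N).
It also fails if it takes over 48 s, if anything falls off the work surface, if the arm or the gripper's body presses on something with over 40 N, if the wrist force passes 120 N, or if a joint passes its speed limit or range.

## Working session

There is one attempt and no reset: what is moved stays moved. The work goes in short steps, Python scripts to look and compute and a tool call to move; the robot and the scene stay as the last step left them, time stands still between calls to the robot, and variables do not carry over. Pictures are saved under pics/ and viewed, about 8 in all and at most 12, crops included, and the job is handed in when it is done.

Besides the shell and the picture viewer there is one more tool, called by a JSON object that holds its "fn" and its "kwargs". move_arm: Moves the arm, as the interface text tells. Its arguments: {"type":"object","properties":{"motion":{"type":"array"},"newtons":{"type":"number"}},"required":["motion"]}

```bash
mkdir -p pics; cat > h.py <<'E'
from rig import r, eyes
import numpy as np, cv2
def cap(n,f):
    c=eyes.capture(n); cv2.imwrite('pics/'+f,c['color'][:,:,::-1]); np.savez('/tmp/'+n,**c); return c
def pix(c,u,v,z=None):
    K=c['intrinsics'];R=np.array(c['rotation']);
    d=R@np.array([(u-K[0,2])/K[0,0],(v-K[1,2])/K[1,1],1.])
    o=np.array(c['xyz'])
    s=c['range_z'][int(v),int(u)] if z is None else (z-o[2])/d[2]
    return o+s*d
E
python3 - <<'E'
from h import *
c=cap('top','t0.png'); print(c['xyz'],c['rotation'])
c=cap('scene','s0.png')
s=r.read_state(); print(s)
E
```

```text
[ 0.33483292 -0.06969005  1.27365102] [-2.13182827  2.12675887 -0.20090118]
{'time': 0.1, 'qpos': array([ 1.19302499e+00,  2.76499628e-01,  1.50598470e+00,  1.07688222e-05,
        1.36071398e+00, -1.21004391e-01]), 'dq': array([-0.00070457, -0.00114238, -0.00265597, -0.00062623, -0.00011791,
       -0.00037837]), 'tau': array([ 1.28094416e-03, -4.17700446e+01, -2.46404886e+01, -1.49204589e-04,
        5.97257880e-03,  2.85385266e-05]), 'ee_pos': array([0.14585452, 0.55571121, 0.23055324]), 'orientation': array([-4.02172864e-01, -3.11533329e+00,  2.43972247e-03]), 'contact_force': array([-0.25066843,  0.0245156 , -0.17248355]), 'wrist_torque': array([-0.02447042, -0.02707134,  0.03614527]), 'finger_gap': 0.9994349931306774}
```

View pics/t0.png

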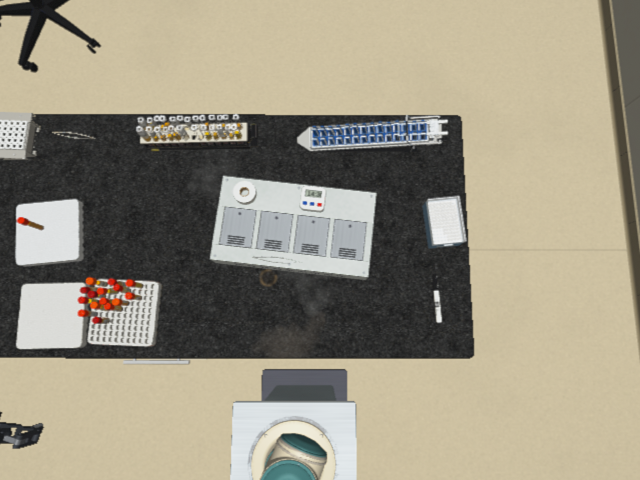

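View pics/s0.png

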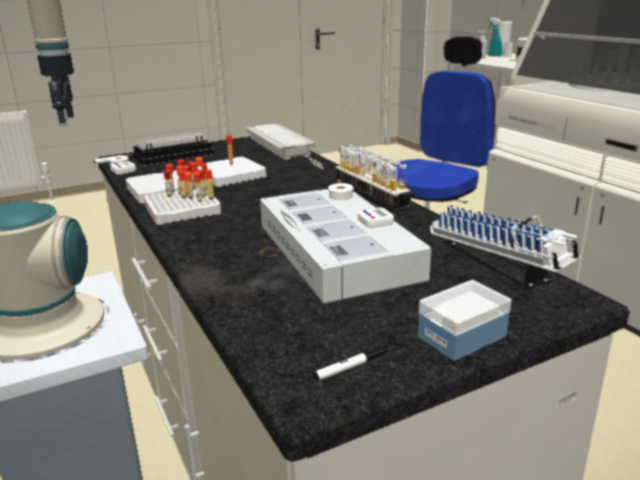

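The deck spans roughly (223,177) to (369,277) in the top view, with the plates in a row and the ribs on the near end. The forceps lie near (275,259) and the roll and timer sit on the back ledge. I'll enlarge it to measure.

```bash
sed -i "s/R=np.array(c\['rotation'\]);/R=cv2.Rodrigues(np.array(c['rotation'],float))[0]/" h.py
python3 - <<'E'
from h import *
c=dict(np.load('/tmp/top.npz'))
im=c['color'][170:290,200:380,::-1]
cv2.imwrite('pics/t1.png',cv2.resize(im,None,fx=4.4,fy=4.4,interpolation=cv2.INTER_CUBIC))
for u,v in [(250,227),(348,240),(300,270),(223,177),(376,192),(369,277),(211,261)]: print(u,v,pix(c,u,v),pix(c,u,v,.075))
E
```

```text
250 227 [0.59739503 0.11530574 0.0768251 ] [0.59779542 0.11558785 0.075     ]
348 240 [ 0.56502029 -0.140425    0.06978381] [ 0.56402292 -0.14011851  0.075     ]
300 270 [ 0.48714152 -0.01545116  0.05928453] [ 0.48517045 -0.01615308  0.075     ]
223 177 [0.73321731 0.1911464  0.07662   ] [0.73375646 0.19149941 0.075     ]
376 192 [ 0.71583742 -0.22430251  0.00164963] [ 0.69386667 -0.21538674  0.075     ]
369 277 [ 0.47626264 -0.2013743  -0.00352805] [ 0.46756676 -0.19327762  0.075     ]
211 261 [5.18654931e-01 2.30799243e-01 4.39417891e-04] [0.50789012 0.21320228 0.075     ]
```

View pics/t1.png

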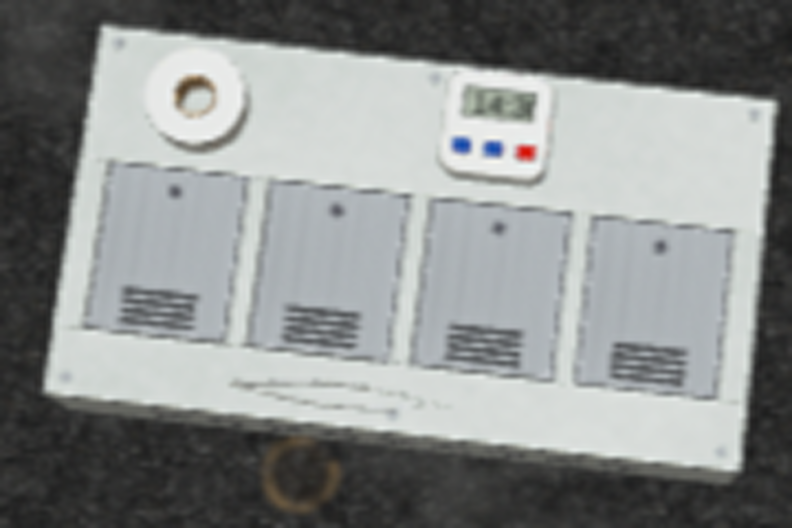

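```bash
cat >> h.py <<'E'
from scipy.spatial.transform import Rotation as Ro
def deck():
    c=dict(np.load('/tmp/top.npz'))
    crop=[(159,308),(321,327),(484,346),(648,364),(175,191),(336,210),(498,228),(660,246)]
    W=np.array([pix(c,200+(u+.5)/4.4-.5,170+(v+.5)/4.4-.5,.075)[:2] for u,v in crop])
    y=[145.5,48.5,-48.5,-145.5]; M=np.array([(-35,a) for a in y])/1e3
    a=W[:4].mean(0); d=W[0]-W[3]+(W[1]-W[2])/3; yaw=np.arctan2(-d[0],d[1])
    R=np.array([[np.cos(yaw),-np.sin(yaw)],[np.sin(yaw),np.cos(yaw)]])
    o=a-R@M.mean(0); return o,yaw,R,W
def go(p):  # p deck xy(m), z -> tool deltas
    o,yaw,R,W=deck(); s=r.read_state(); T=Ro.from_rotvec(s['orientation']).as_matrix()
    g=np.r_[o+R@np.array(p[:2]),p[2]]
    turn=np.arctan2(T[1,0],T[0,0])-(yaw+np.pi)
    turn=(turn+np.pi)%(2*np.pi)-np.pi
    print('goal',g.round(4),'delta tool mm',(T.T@(g-s['ee_pos'])*1e3).round(1),'turn',round(turn,3),'tcp',s['ee_pos'].round(4),'F',s['contact_force'].round(2),'t',s['time'],'gap',round(s['finger_gap'],2))
E
python3 - <<'E'
from h import *
o,yaw,R,W=deck(); print(o,yaw,r.pinch_z); print(((W-o)@R*1e3).round(1))
go((-.035,.1455,.1)); T=Ro.from_rotvec(r.read_state()['orientation']).as_matrix();print(T.round(3))
E
```

```text
[0.58243447 0.00352199] -0.11292911673138092 0.0187
[[ -34.8  145. ]
 [ -35.1   48.6]
 [ -35.3  -48.2]
 [ -34.8 -145.4]
 [  36.6  146.1]
 [  36.2   49.2]
 [  36.5  -48. ]
 [  36.7 -144.9]]
goal [0.5641 0.152  0.1   ] delta tool mm [-507.  -284.   130.9] turn -0.144 tcp [0.1459 0.5557 0.2306] F [-0.25  0.02 -0.17] t 0.1 gap 1.0
[[-0.967  0.254 -0.001]
 [ 0.254  0.967 -0.001]
 [ 0.    -0.002 -1.   ]]
```

{"fn": "move_arm", "kwargs": {"motion": [-50,-28,0,0,0,-50,-28,0,0,0,-50,-28,0,0,0,-50,-28,0,0,0,-50,-28,0,0,0], "newtons": 20}}

```text
time: 0.72
ee_pos: [0.3549, 0.3545, 0.228]
orientation: [-0.388, -3.115, 0.005]
contact_force: [0.2, 0.3, -0.9]
finger_gap: 0.0
```

{"fn": "move_arm", "kwargs": {"motion": [-50,-28,0,0,0,-50,-28,0,0,0,-50,-28,0,0,0,-50,-28,0,0,0,0,0,0,-0.144,0]}}

```text
time: 1.35
ee_pos: [0.5282, 0.1875, 0.2259]
orientation: [-0.165, -3.134, 0.006]
contact_force: [-1.2, 0.3, -0.5]
finger_gap: 0.0
```

```bash
python3 - <<'E'
from h import *
go((-.036,.1455,.085))
E
```

```text
goal [0.5631 0.1522 0.085 ] delta tool mm [-38.8 -30.9 140.9] turn 0.008 tcp [0.5282 0.1875 0.2259] F [-1.16  0.34 -0.54] t 1.35 gap 0.0
```

{"fn": "move_arm", "kwargs": {"motion": [-39,-31,0,0.008,0,0,0,40,0,0,0,0,40,0,0,0,0,30,0,0,0,0,20,0,0]}}

```text
time: 1.98
ee_pos: [0.5662, 0.1494, 0.0919]
orientation: [-0.182, -3.134, 0.004]
contact_force: [0.4, 0.9, -0.2]
finger_gap: 0.004
```

```bash
python3 - <<'E'
from h import *
go((-.036,.1455,.080))
E
```

```text
goal [0.5631 0.1522 0.08  ] delta tool mm [ 3.4  2.4 11.9] turn -0.003 tcp [0.5662 0.1494 0.0919] F [ 0.41  0.91 -0.2 ] t 1.975 gap 0.0
```

{"fn": "move_arm", "kwargs": {"motion": [3,2,6,0,0,0,0,4,0,0,0,0,3,0,0,0,0,0,0,0,0,0,0,0,0]}}

```text
time: 2.6
ee_pos: [0.5632, 0.152, 0.0786]
orientation: [-0.181, -3.134, 0.004]
contact_force: [-0.2, -0.6, -0.0]
finger_gap: -0.004
```

{"fn": "move_arm", "kwargs": {"motion": [0,0,1.5,0,0,0,0,1.5,0,0,0,0,1.5,0,0,0,0,0,0,0,0,0,0,0,0]}}

```text
time: 3.22
ee_pos: [0.5638, 0.152, 0.0748]
orientation: [-0.181, -3.136, 0.004]
contact_force: [0.3, 0.7, 0.7]
finger_gap: -0.0
```

{"fn": "move_arm", "kwargs": {"motion": [0,0,1,0,0,0,0,1,0,0,0,0,0,0,0,0,0,0,0,0,0,0,0,0,0]}}

```text
time: 3.85
ee_pos: [0.5639, 0.1521, 0.0746]
orientation: [0.181, 3.136, -0.003]
contact_force: [-1.1, 0.4, 1.9]
finger_gap: 0.002
```

{"fn": "move_arm", "kwargs": {"motion": [0,0,2,0,0,0,0,2,0,0,0,0,2,0,0,0,0,2,0,0,0,0,2,0,0]}}

```text
time: 4.47
ee_pos: [0.5638, 0.1521, 0.0738]
orientation: [0.18, 3.133, -0.003]
contact_force: [-4.1, -0.3, 13.7]
finger_gap: 0.0
```

{"fn": "move_arm", "kwargs": {"motion": [0,0,-12,0,0,0,0,-12,0,0,0,-50,0,0,0,0,-47,0,0,0,0,0,8,0,0]}}

```text
time: 5.1
ee_pos: [0.5548, 0.0543, 0.0927]
orientation: [0.176, 3.128, -0.003]
contact_force: [-0.5, 0.1, 0.5]
finger_gap: 0.001
```

```bash
python3 - <<'E'
from h import *
go((-.036,.0485,.078))
E
```

```text
goal [0.5521 0.0558 0.078 ] delta tool mm [ 3.   1.2 14.7] turn 0.001 tcp [0.5548 0.0543 0.0927] F [-0.47  0.08  0.5 ] t 5.1 gap 0.0
```

{"fn": "move_arm", "kwargs": {"motion": [3,1,8,0,0,0,0,6,0,0,0,0,3,0,0,0,0,2,0,0,0,0,1,0,0]}}

```text
time: 5.72
ee_pos: [0.5516, 0.0574, 0.074]
orientation: [0.168, 3.129, -0.006]
contact_force: [-4.0, -2.6, 8.6]
finger_gap: -0.006
```

{"fn": "move_arm", "kwargs": {"motion": [0,0,1.5,0,0,0,0,1.5,0,0,0,0,1.5,0,0,0,0,1.5,0,0,0,0,1.5,0,0]}}

```text
time: 6.35
ee_pos: [0.5516, 0.0574, 0.0739]
orientation: [0.155, 3.127, -0.017]
contact_force: [-3.9, -2.4, 10.0]
finger_gap: -0.001
```

{"fn": "move_arm", "kwargs": {"motion": [0,0,-12,0,0,0,0,-12,0,0,0,-50,0,0,0,0,-47,0,0,0,0,0,8,0,0]}}

```text
time: 6.98
ee_pos: [0.5452, -0.0385, 0.0949]
orientation: [0.146, 3.12, -0.016]
contact_force: [-0.1, -0.3, -0.9]
finger_gap: 0.0
```

```bash
python3 - <<'E'
from h import *
go((-.036,-.0485,.078))
E
```

```text
goal [ 0.5412 -0.0406  0.078 ] delta tool mm [ 4.1 -2.4 16.9] turn 0.019 tcp [ 0.5452 -0.0385  0.0949] F [-0.12 -0.34 -0.94] t 6.975 gap 0.0
```

{"fn": "move_arm", "kwargs": {"motion": [4,-2,8,0.019,0,0,0,6,0,0,0,0,3,0,0,0,0,2,0,0,0,0,1,0,0]}}

```text
time: 7.6
ee_pos: [0.5405, -0.0375, 0.074]
orientation: [0.172, 3.121, -0.016]
contact_force: [-3.3, -1.5, 10.3]
finger_gap: -0.0
```

{"fn": "move_arm", "kwargs": {"motion": [0,0,1.5,0,0,0,0,1.5,0,0,0,0,1.5,0,0,0,0,1.5,0,0,0,0,1.5,0,0]}}

```text
time: 8.22
ee_pos: [0.5405, -0.0375, 0.0739]
orientation: [0.165, 3.119, -0.022]
contact_force: [-2.5, -0.5, 9.6]
finger_gap: 0.0
```

{"fn": "move_arm", "kwargs": {"motion": [0,0,-12,0,0,0,0,-12,0,0,0,-50,0,0,0,0,-50,0,0,0,0,0,8,0,0]}}

```text
time: 8.85
ee_pos: [0.5331, -0.138, 0.0959]
orientation: [0.158, 3.112, -0.024]
contact_force: [0.2, 0.2, 0.0]
finger_gap: 0.004
```

```bash
python3 - <<'E'
from h import *
go((-.036,-.1455,.078))
E
```

```text
goal [ 0.5303 -0.137   0.078 ] delta tool mm [ 3.4  0.9 17.8] turn 0.011 tcp [ 0.5331 -0.138   0.0959] F [0.16 0.23 0.01] t 8.85 gap 0.0
```

{"fn": "move_arm", "kwargs": {"motion": [3,1,8,0.011,0,0,0,6,0,0,0,0,3,0,0,0,0,2,0,0,0,0,1,0,0]}}

```text
time: 9.48
ee_pos: [0.5299, -0.1333, 0.0741]
orientation: [0.172, 3.113, -0.021]
contact_force: [-0.6, -0.2, 1.3]
finger_gap: -0.001
```

{"fn": "move_arm", "kwargs": {"motion": [0,0,1.5,0,0,0,0,1.5,0,0,0,0,1.5,0,0,0,0,1.5,0,0,0,0,1.5,0,0]}}

```text
time: 10.1
ee_pos: [0.5304, -0.1334, 0.0671]
orientation: [0.172, 3.112, -0.021]
contact_force: [-1.2, -0.3, 1.8]
finger_gap: 0.0
```

Plate 4 yields at about 2 N, so it is the unlatched one. I'll keep pushing down.

{"fn": "move_arm", "kwargs": {"motion": [0,0,3,0,0,0,0,4,0,0,0,0,4,0,0,0,0,4,0,0,0,0,3,0,0]}}

```text
time: 10.72
ee_pos: [0.5322, -0.1338, 0.0483]
orientation: [0.172, 3.109, -0.021]
contact_force: [-0.1, 0.5, 2.1]
finger_gap: -0.004
```

```bash
python3 - <<'E'
from h import *
go((-.036,-.1455,.038))
E
```

```text
goal [ 0.5303 -0.137   0.038 ] delta tool mm [ 1.8 -3.3 10.3] turn 0.003 tcp [ 0.5322 -0.1338  0.0483] F [-0.06  0.45  2.06] t 10.725 gap -0.0
```

{"fn": "move_arm", "kwargs": {"motion": [0.5,-1,3,0,0,0.5,0,3,0,0,0,0,2,0,0,0,0,2,0,0,0,0,2,0,0]}}

```text
time: 11.35
ee_pos: [0.53, -0.1346, 0.0346]
orientation: [0.172, 3.112, -0.02]
contact_force: [-1.9, 0.3, 2.3]
finger_gap: 0.002
```

{"fn": "move_arm", "kwargs": {"motion": [0,0,1.5,0,0,0,0,1.5,0,0,0,0,1.5,0,0,0,0,1.5,0,0,0,0,1.5,0,0]}}

```text
time: 11.98
ee_pos: [0.5301, -0.1347, 0.0278]
orientation: [0.172, 3.112, -0.02]
contact_force: [-4.0, 0.5, 14.9]
finger_gap: 0.002
```

Force rose to 15 N, so this is the stop. Retracting straight up.

{"fn": "move_arm", "kwargs": {"motion": [0,0,-10,0,0,0,0,-30,0,0,0,0,-40,0,0,0,0,-50,0,0,0,0,-50,0,0]}}

```text
time: 12.6
ee_pos: [0.5236, -0.1312, 0.2093]
orientation: [0.173, 3.121, -0.016]
contact_force: [1.2, 0.4, -0.7]
finger_gap: -0.001
```

{"fn": "move_arm", "kwargs": {"motion": [50,0,0,0,0,50,0,0,0,0,50,0,0,0,0,0,0,0,0,0,0,0,0,0,0]}}

```text
time: 13.22
ee_pos: [0.375, -0.1158, 0.2121]
orientation: [0.171, 3.105, -0.025]
contact_force: [-0.3, -0.2, 0.4]
finger_gap: 0.004
```

```bash
python3 - <<'E'
from h import *
cp=lambda c,y0,y1,x0,x1:cv2.resize(c['color'][y0:y1,x0:x1,::-1],(600,400),interpolation=cv2.INTER_CUBIC)
a=eyes.capture('top');b=eyes.capture('scene'); t0=dict(np.load('/tmp/top.npz'))
cv2.imwrite('pics/f.png',cv2.resize(np.vstack([cp(a,170,290,200,380),cp(b,160,310,230,455)]),(450,600)))
s=r.read_state();print(s['ee_pos'],s['contact_force'],s['time'])
o,yaw,R,W=deck()
# plate 4 profile
for u,v in [(347+i*-0.12,255-i) for i in range(0,42,3)]:
    p=pix(a,u,v); q=(p[:2]-o)@R*1e3; print(q.round(0),round(p[2]*1e3))
E
```

```text
[ 0.37506462 -0.11568603  0.21170203] [ 0.80298538  0.49114999 -0.31618313] 13.325
[ -33. -148.] 21
[ -26. -146.] 30
[ -21. -144.] 43
[ -16. -142.] 59
[  -9. -140.] 64
[  -2. -138.] 72
[   3. -136.] 84
[   9. -134.] 93
[  14. -131.] 104
[  21. -130.] 109
[  52. -130.] 5
[  61. -128.] 5
[  53. -125.] 73
[  61. -123.] 72
```

View pics/f.png

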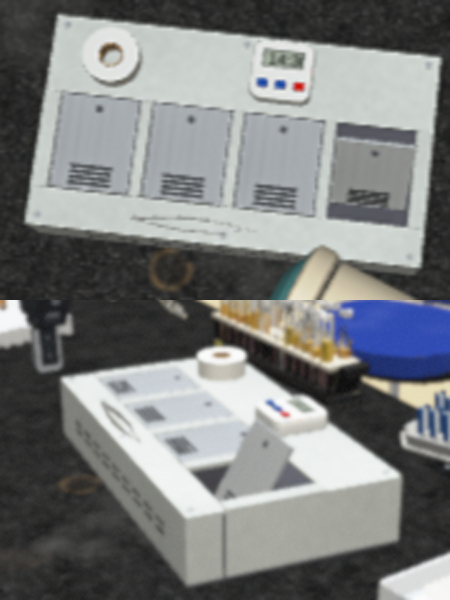

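The picture shows plate 4 standing open in both views, the other three flush, and the roll, timer and forceps where they were. The depth slope is about 60° (roughly 1.05 rad).

```bash
python3 -c "
from rig import r
print(r.finish_job())"
```

```text
the job is handed in; nothing more can be done
None
```

The rightmost plate (plate 4) was the unlatched one. It now stands fully open, and I handed the job in at about 13 s of the 48 s allowed.

- **Finding it:** I pressed the ribs of each plate with the closed fingertips. Plates 1 to 3 held firm at about 10–14 N. Plate 4 gave way at about 2 N.
- **Opening it:** I pushed plate 4 down until the force rose to about 15 N at its stop, then pulled the arm clear.
- **Last checks:** The depth profile gives plate 4 a tilt of about 60° (roughly 1.05 rad). In the final pictures the other three plates look shut, and the roll, timer and forceps look unmoved. The marker was outside the final crops, so I did not check it, but the arm never went near it. The force reading was near zero after retreating.

No checks failed or disagreed. A few scattered depth readings behind the open plate read about 5 mm above the worktop, which is the open bay.

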